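# Unlock the folding stay and shut the spice box

### The arm

A 6-joint arm with a two-finger parallel gripper is mounted at the origin on a cart in front of the work surface, level with it; the furniture and walls round the work are solid. World frame = base frame: x ahead of the robot, y to its left, z up, the work surface at z = 0. Lengths are in mm, angles in degrees, forces in N, time in s.
With the tool pointing down it reaches from about 300 to 850 mm from the base axis. Payload 4.2 kg.
Tool frame: the origin (TCP) lies between the finger pads; the fingertips stand 11 mm ahead of it and the grasp point (between the pads) lies 8 mm behind it (env.tips_ahead is the distance from the TCP to the fingertips, in mm); z points along the fingers, y is the line along which they close (so a half turn about z gives the same grasp; the last joint's range is limited). The gripper opens to 91 mm and grips with 3 to 60 N. Pads are 32 mm wide; open, the fingers measure 118 mm over their backs; the gripper's body (76 mm by 178 mm) begins 60 mm behind the grasp point.
Start: joints at [67.838, 18.312, 89.639, -0, 72.044, -1.146], TCP at [206.215, 536.766, 224.976] pointing down, gripper open.
Joint ranges: [-177.97, 177.97], [-48.28, 115.42], [12.27, 149.76], [-77.06, 257.06], [2.81, 150.46], [-146.56, 146.56]. Speed limits (degrees/s): [147.25, 147.25, 180, 180, 180, 180].

### API

Orientations are given as [roll, pitch, yaw] about the fixed x, y, z axes, in that order (R = Rz(yaw) Ry(pitch) Rx(roll)).
In Python, from workcell import env, cams gives the robot as it stands.
- The arm moves only by the tool step_arm, never from a script. Its arguments are lists of equal length, an entry for each row: "linear": the shift along the tool's x, y, z in units of 30 cm (1.0 is 30 cm), a list of three; "turn": the turn about the tool's z in units of 360 degrees (1.0 is 360 degrees). In form: {"linear": [[tx, ty, tz], ...], "turn": [turn, ...]}. A call has 1 to 20 rows; each row is the pose to reach, as a shift and turn from the pose commanded when the call began, along the tool's axes at that moment, turning the shorter way round; what a row does not reach only later rows make up. A row lasts 1/8 s, in which the tool goes at most 62.5 mm and 10.7 degrees, less where a joint would pass 70% of its speed; a pose out of reach is approached as far as the arm can. A call with a number of a shift or a turn outside -1 to 1 is refused whole. A call with a gripper value outside its range is refused whole. "fingers" is the closure, from -1 (fully open) to 1 (shut), so that 0 is half open, set as the call begins (left out, the last holds). The fingers move at their own pace and stop on an object; "force" is the grip in N (left out, the last holds). Time passes only in rows, so rows that repeat a pose let the fingers close. It gives the time, the measured TCP pose, the force, the opening and the grip force at its end, in the units of the state.
- env.state(): the state, without advancing time (a new reading comes with each control period).
- cams.grab_frame(name): name is "scene" or "top" or "wrist"; returns a dict with "color" (384x512x3 uint8, blue, green, red), "fx", "fy", "cx", "cy" (pixels), "extrinsics" (4x4, takes a point from camera to world coordinates); the wrist camera has in their place "tool_from_camera" (4x4, takes a point from camera to tool coordinates, whose origin is the TCP and whose axes are the flange's). Camera axes: x right, y down, z forward; pixel columns grow to the right and rows downward; lengths in mm; the calibration is good to about 2 mm. A picture is of the moment at which its call begins: read the wrist's pose just before it. There is no depth.
- env.job_done(): hands the job in; it is judged then, once.
The state is a dict: "time_s": time; "qpos": joint angles; "qvel": joint speeds; "effort": joint torques, N m; "ee_pos": TCP position; "ee_rot": TCP orientation; "force": force on the tool from outside, world axes, zero at the start; "torque": the same for the moment, N m; "gripper_width": finger opening in mm; "gripper_force": force on a finger pad.
Only numpy, scipy, OpenCV 4.12 (cv2) and the standard library are available. Lean on these libraries where they do the work, as an engineer would, in place of code of your own. Each camera call takes 0.05 s, during which the arm holds its last target. There are 200 camera calls.

### The job

The wooden spice box on the worktop stands open, its lid held up by a locked folding stay on the side that faces you. Lift the stay's knee by its small wooden handle, up and over past centre so that it unlocks, then lower the lid until the box is fully shut, without slamming it.

Things in the scene. Friction and masses are not known exactly. Their poses are not given: they have to be found in the camera images.
- spice_box: Fixed wooden box, 140 (x) x 200 (y) x 90 mm to the rim; origin at the centre of its underside, z up, yaw varies. Its -x side faces the robot and carries the steel stay. Lid hinge along x at y=+100, z=90 mm; the lid, an upturned tray 140x200x30 mm, has its free edge at y=-100 when shut, its flat top then 120 mm up; open it stands 75 deg up, edge 285 mm high. Spice jars fixed inside.
- handle (a point): Middle of the stay's handle: a round wooden peg 13 mm thick, 60 mm long, level along the box's x, at x=-130 mm (60 mm out from the box side), fixed to the knee. It moves on a 65 mm circle about y=-35, z=68 mm (box frame): locked at y=19, z=104; lifted, it goes up and over to -y, top z=133 at y=-35; y=-94, z=94 with lid shut. Fingers closing along box y let it turn.
- stay (a joint): Angle s of the stay's short arm, rad: 0 = locked on its stop; grows as the knee is lifted; dead centre 0.15, unlocked beyond (clearly so from 0.4); 2.15 with lid shut. Peg at y=-35+65cos(0.58+s), z=68+65sin(0.58+s) mm in the box frame. Locked, the lid cannot be pushed down; beyond, both move together: lid 0 at s=0.3, 0.33 at 1.0, 0.70 at 1.5, 1.05 at 1.9. Takes a few newtons.
- lid (a joint): Angle through which the lid has been lowered, rad: 0 = held open (75 deg up), 1.31 = fully shut on the rim. The hinge is stiff: the unlocked lid stays where it is left and does not fall; pressing it down near its free edge takes less than 5 N.

How it is judged:
By the outcome, as a careful person would: the job done as asked, in the order asked, and still so for the second after the job is handed in, with the robot touching nothing.
It also fails if it takes over 45 s, if anything falls off the work surface, if the arm or the gripper's body presses on something with over 40 N, if the wrist force passes 120 N, or if a joint passes its speed limit or range.

## Working session

There is one attempt and no reset: what is moved stays moved. The work goes in short steps, Python scripts to look and compute and a tool call to move; the robot and the scene stay as the last step left them, time stands still between calls to the robot, and variables do not carry over. Pictures are saved under pics/ and viewed, at most 10 in all, crops included, and the job is handed in when it is done.

Besides the shell and the picture viewer there is one more tool, called after ">>>" as name([rows], argument=value, ...), one row to a line, values as JSON. step_arm: Moves the arm, as the interface text tells. Its arguments: {"type":"object","properties":{"linear":{"type":"array"},"turn":{"type":"array"},"fingers":{"type":"number"},"force":{"type":"number"}},"required":["linear","turn"]}

```bash
mkdir -p pics; python3 - <<'E'
from workcell import env,cams
import cv2,numpy as np
s=env.state();print({k:np.round(v,2) for k,v in s.items()})
ims=[]
for n in("scene","top"):
    f=cams.grab_frame(n);cv2.imwrite(f"pics/{n}0.png",cv2.resize(f["color"],(800,600),interpolation=cv2.INTER_CUBIC))
    cv2.imwrite(f"pics/raw_{n}.png",f["color"])
    print(n,f["fx"],f["fy"],f["cx"],f["cy"]);print(np.round(f["extrinsics"],4).tolist())
E
```

```text
{'time_s': np.float64(0.0), 'qpos': array([67.84, 18.35, 89.71, -0.  , 72.04, -1.15]), 'qvel': array([-0.01, -0.03, -0.05, -0.13, -0.06, -0.09]), 'effort': array([ -0.  , -41.25, -23.2 ,   0.07,   0.05,  -0.  ]), 'ee_pos': array([206.04, 536.29, 224.12]), 'ee_rot': array([-179.9 ,    0.  ,  158.99]), 'force': array([-0.35, -1.1 ,  0.12]), 'torque': array([ 0.02, -0.02,  0.03]), 'gripper_force': np.float64(0.0), 'gripper_width': np.float64(91.03)}
scene 483.10858030712086 483.10858030712086 243.46841027322705 194.29770251149753
[[0.6541, -0.2891, 0.699, -39.5352], [-0.7564, -0.2566, 0.6017, -510.2808], [0.0054, -0.9223, -0.3865, 421.2679], [0.0, 0.0, 0.0, 1.0]]
top 450.0814175098439 450.0814175098439 256.4521697816773 198.46058492902748
[[-0.0286, -0.9864, 0.1619, 400.4007], [-0.9996, 0.029, -0.0003, -7.7585], [-0.0044, -0.1618, -0.9868, 923.6014], [0.0, 0.0, 0.0, 1.0]]
```

View pics/scene0.png

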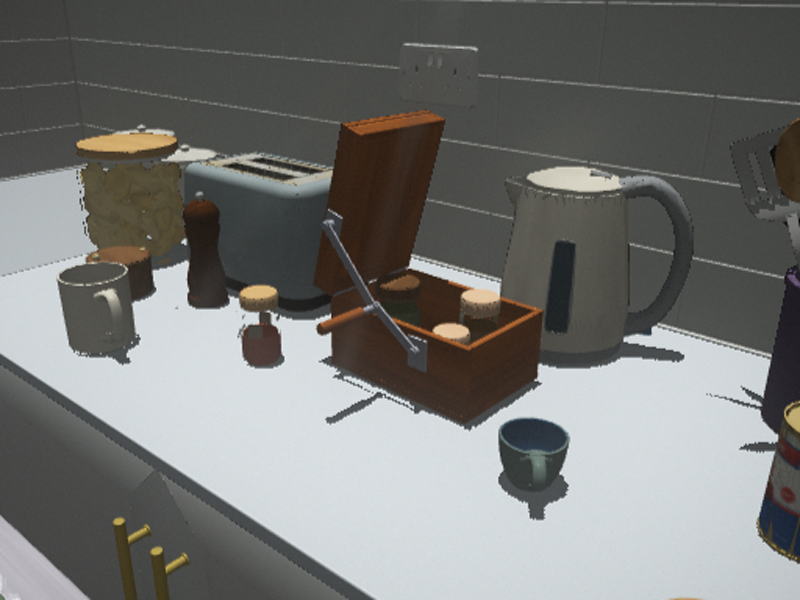

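View pics/top0.png

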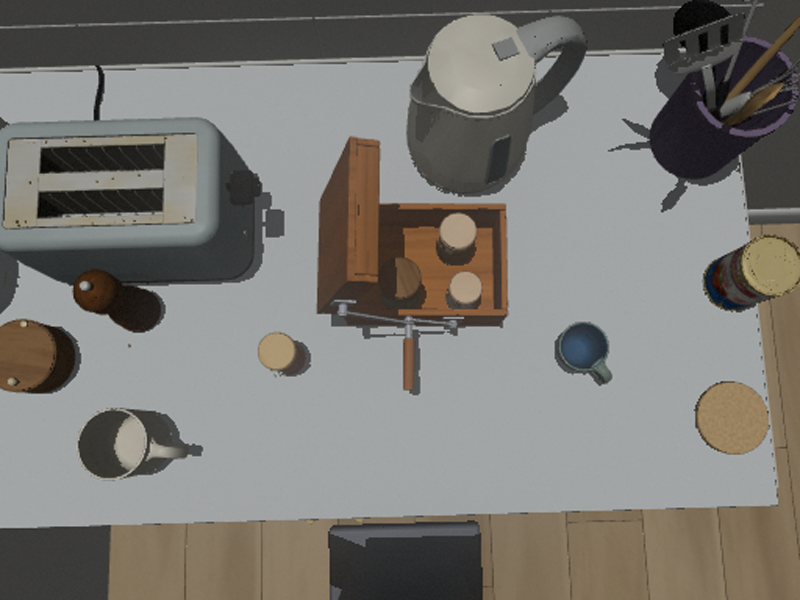

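The scene view shows the box open, with its near corner at (468,348) and the handle running from (321,328) to (368,309). In the top view, the handle runs (409,338)–(408,389) and the far rim corner is at (507,205). I'll fit the box pose from these.

```bash
cat > h.py <<'E'
import numpy as np
K={"scene":(483.1086,243.468,194.298,np.array([[0.6541,-0.2891,0.699,-39.5352],[-0.7564,-0.2566,0.6017,-510.2808],[0.0054,-0.9223,-0.3865,421.2679],[0,0,0,1]])),
"top":(450.0814,256.452,198.4606,np.array([[-0.0286,-0.9864,0.1619,400.4007],[-0.9996,0.029,-0.0003,-7.7585],[-0.0044,-0.1618,-0.9868,923.6014],[0,0,0,1]]))}
def proj(n,p):
    f,cx,cy,T=K[n];q=T[:3,:3].T@(np.asarray(p)-T[:3,3])
    return np.array([f*q[0]/q[2]+cx,f*q[1]/q[2]+cy])
def bw(b,p):
    c,s=np.cos(b[2]),np.sin(b[2]);return np.array([b[0]+c*p[0]-s*p[1],b[1]+s*p[0]+c*p[1],p[2]])
E
python3 - <<'E'
from h import *
from scipy.optimize import least_squares
D=[("scene",(468,348),(-70,-100,90)),("scene",(541,312),(70,-100,90)),("scene",(466,420),(-70,-100,0)),("scene",(536,380),(70,-100,0)),
("scene",(321,328),(-160,19,104)),("top",(408,389),(-160,19,104)),("top",(507,205),(70,-100,90)),("top",(507,317),(-70,-100,90))]
r=lambda b:np.concatenate([proj(n,bw(b,p))-np.array(u)*.64 for n,u,p in D])
s=least_squares(r,[500,0,0],x_scale=[100,100,1],loss="soft_l1")
print(s.x,np.degrees(s.x[2]));print(np.round(r(s.x).reshape(-1,2),1))
for p in[(-130,19,104),(-130,-35,133),(-130,-94,94),(0,-100,120)]:print(p,bw(s.x,p).round(1))
E
```

```text
[ 6.01476211e+02 -3.91322529e+01 -3.89152809e-02] -2.2296813515889955
[[-0.4  1. ]
 [ 1.4 -1.6]
 [-1.9  4.7]
 [ 0.2  0.3]
 [-1.5  0.9]
 [ 0.1 -0.2]
 [-0.5 -1.6]
 [ 0.6 -1.4]]
(-130, 19, 104) [472.3 -15.1 104. ]
(-130, -35, 133) [470.2 -69.  133. ]
(-130, -94, 94) [ 467.9 -128.    94. ]
(0, -100, 120) [ 597.6 -139.1  120. ]
```

```bash
cat >> h.py <<'E'
from scipy.spatial.transform import Rotation as Ro
B=[601.5,-39.1,-0.0389]
def rel(p0,rpy0,p1,yaw1):
    R=Ro.from_euler('xyz',rpy0,degrees=True).as_matrix()
    t=R.T@(np.array(p1)-p0)/300
    dy=(yaw1-rpy0[2]+180)%360-180
    return t.round(4),round(-dy/360,4)
def peg(s,x=-140): return bw(B,(x,-35+65*np.cos(.58+s),68+65*np.sin(.58+s)))
E
python3 - <<'E'
from h import *
g=peg(0);t=g.copy();t[2]=190;print(g,t)
print(rel([206.2,536.8,225],[180,0,159],t,177.8))
E
```

```text
[462.35921714 -14.29995479 103.62155589] [462.35921714 -14.29995479 190.        ]
(array([-1.4555, -1.409 ,  0.1167]), -0.0522)
```

>>> step_arm([
  [-0.05, -0.05, 0],
  [-0.17, -0.16, 0],
  [-0.3, -0.29, 0],
  [-0.43, -0.42, 0],
  [-0.56, -0.55, 0],
  [-0.69, -0.68, 0],
  [-0.82, -0.8, 0],
  [-0.93, -0.9, 0],
], turn=[0, 0, -0.005, -0.012, -0.02, -0.03, -0.042, -0.0522])

```text
time_s: 1.1
ee_pos: [369.6, 181.7, 225.0]
ee_rot: [-180.0, 0.0, 177.8]
force: [0.1, 1.2, -0.8]
gripper_width: 91.0
gripper_force: 0.0
```

```bash
python3 - <<'E'
from h import *
from workcell import env
s=env.state();print(s["ee_pos"],s["ee_rot"],s["qpos"])
R=Ro.from_euler('xyz',[180,0,159],degrees=True).as_matrix()
c=np.array([206.2,536.8,225])+R@np.array([-.93,-.9,0])*300;print("cmd",c)
t=peg(0);t[2]=190;print(rel(c,[180,0,177.8],t,177.8))
E
```

```text
[369.57830701 181.68528502 224.95016639] [-1.79973297e+02  1.07191651e-02  1.77839420e+02] [ 2.46012421e+01  3.42669624e+00  1.08855227e+02 -3.09824645e-02
  6.77205327e+01 -6.32264282e+01]
cmd [369.90959262 184.74862692 225.        ]
(array([-0.3334, -0.6512,  0.1167]), -0.0)
```

>>> step_arm([
  [-0.05, -0.1, 0.02],
  [-0.12, -0.23, 0.04],
  [-0.19, -0.37, 0.07],
  [-0.26, -0.5, 0.1],
  [-0.31, -0.6, 0.115],
  [-0.333, -0.651, 0.117],
  [-0.333, -0.651, 0.117],
], turn=[0, 0, 0, 0, 0, 0, 0])

```text
time_s: 1.98
ee_pos: [461.6, -15.0, 189.8]
ee_rot: [180.0, -0.0, 177.7]
force: [0.3, 0.1, 0.1]
gripper_width: 91.0
gripper_force: 0.0
```

```bash
python3 - <<'E'
from h import *
from workcell import env,cams
import cv2
s=env.state();print(s["ee_pos"],s["ee_rot"])
f=cams.grab_frame("wrist");im=f["color"]
R=Ro.from_euler('xyz',s["ee_rot"],degrees=True).as_matrix()
T=np.eye(4);T[:3,:3]=R;T[:3,3]=s["ee_pos"];T=T@f["tool_from_camera"]
np.savez("w.npz",T=T,f=f["fx"],cx=f["cx"],cy=f["cy"])
im=cv2.resize(im,(800,600))
for x in(-160,-130,-100):
    p=bw(B,(x,19,104));q=T[:3,:3].T@(p-T[:3,3]);u=(f["fx"]*q[0]/q[2]+f["cx"],f["fy"]*q[1]/q[2]+f["cy"]);print(x,np.array(u)/.64)
cv2.imwrite("pics/w1.png",im)
E
```

```text
[461.61480592 -15.02674641 189.84819326] [ 1.79978670e+02 -2.62269255e-02  1.77660233e+02]
-160 [398.08045307 281.90766005]
-130 [398.15887458 331.73858259]
-100 [398.23254004 378.54739674]
```

View pics/w1.png

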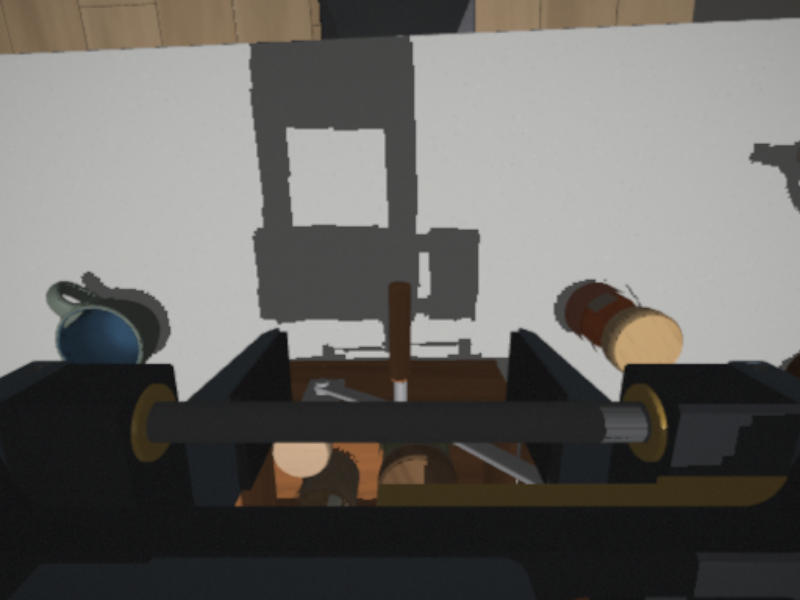

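The wrist view shows the peg from (400,282) to (400,380), within about 1 mm of the prediction. I'll descend and grip.

>>> step_arm([
  [0, 0, 0.05],
  [0, 0, 0.14],
  [0, 0, 0.23],
  [0, 0, 0.29],
  [0, 0, 0.313],
  [0, 0, 0.313],
], turn=[0, 0, 0, 0, 0, 0])

```text
time_s: 2.78
ee_pos: [461.9, -13.6, 96.1]
ee_rot: [180.0, -0.0, 177.8]
force: [-0.0, -0.1, -0.1]
gripper_width: 91.3
gripper_force: 0.0
```

>>> step_arm([
  [0, 0, 0],
  [0, 0, 0],
  [0, 0, 0],
  [0, 0, 0],
  [0, 0, 0],
  [0, 0, 0],
], turn=[0, 0, 0, 0, 0, 0], fingers=1, force=20)

```text
time_s: 3.52
ee_pos: [462.1, -14.4, 95.9]
ee_rot: [180.0, -0.0, 177.8]
force: [-0.2, -0.8, -0.5]
gripper_width: 34.2
gripper_force: 0.0
```

```bash
python3 - <<'E'
from h import *
p0=peg(0)
R=Ro.from_euler('xyz',[180,0,177.8],degrees=True).as_matrix()
for s in np.arange(0,2.2,.1): print(round(s,2),(R.T@(peg(s)-p0)/300).round(3))
E
```

```text
0.0 [0. 0. 0.]
0.1 [ 0.    -0.013 -0.017]
0.2 [ 0.    -0.027 -0.034]
0.3 [ 0.    -0.043 -0.048]
0.4 [ 0.    -0.061 -0.061]
0.5 [ 0.    -0.079 -0.072]
0.6 [ 0.    -0.099 -0.082]
0.7 [ 0.    -0.119 -0.089]
0.8 [ 0.    -0.14  -0.094]
0.9 [ 0.    -0.162 -0.097]
1.0 [ 0.    -0.183 -0.098]
1.1 [ 0.    -0.205 -0.097]
1.2 [ 0.    -0.226 -0.093]
1.3 [ 0.    -0.247 -0.088]
1.4 [ 0.    -0.267 -0.08 ]
1.5 [ 0.    -0.287 -0.07 ]
1.6 [ 0.    -0.305 -0.059]
1.7 [ 0.    -0.322 -0.046]
1.8 [ 0.    -0.338 -0.031]
1.9 [ 0.    -0.352 -0.014]
2.0 [ 0.    -0.365  0.003]
2.1 [ 0.    -0.375  0.022]
```

>>> step_arm([
  [0, 0, 0],
  [0, 0, 0],
  [0, 0, 0],
  [0, 0, 0],
  [0, 0, 0],
], turn=[0, 0, 0, 0, 0])

```text
time_s: 4.15
ee_pos: [462.1, -14.5, 95.9]
ee_rot: [-180.0, 0.0, 177.8]
force: [-0.5, -0.9, 0.5]
gripper_width: 12.0
gripper_force: 20.0
```

>>> step_arm([
  [0, -0.006, -0.008],
  [0, -0.013, -0.017],
  [0, -0.02, -0.026],
  [0, -0.027, -0.034],
  [0, -0.035, -0.041],
  [0, -0.043, -0.048],
  [0, -0.052, -0.055],
  [0, -0.061, -0.061],
], turn=[0, 0, 0, 0, 0, 0, 0, 0])

```text
time_s: 5.15
ee_pos: [461.4, -31.1, 115.2]
ee_rot: [179.8, 0.0, 177.7]
force: [-0.4, 8.3, 5.4]
gripper_width: 12.6
gripper_force: 20.0
```

>>> step_arm([
  [0, -0.009, -0.006],
  [0, -0.018, -0.011],
  [0, -0.028, -0.016],
  [0, -0.038, -0.021],
  [0, -0.048, -0.025],
  [0, -0.058, -0.028],
  [0, -0.068, -0.031],
  [0, -0.079, -0.033],
  [0, -0.09, -0.035],
  [0, -0.101, -0.036],
  [0, -0.112, -0.037],
  [0, -0.122, -0.037],
], turn=[0, 0, 0, 0, 0, 0, 0, 0, 0, 0, 0, 0])

```text
time_s: 6.65
ee_pos: [460.1, -68.3, 126.5]
ee_rot: [179.9, 0.1, 177.7]
force: [-1.2, 6.2, 6.8]
gripper_width: 12.8
gripper_force: 20.0
```

```bash
python3 - <<'E'
from h import *
from workcell import env,cams
import cv2
f=cams.grab_frame("scene");cv2.imwrite("pics/s2.png",f["color"][40:300,120:420])
s=env.state();print(s["time_s"],s["ee_pos"],s["ee_rot"],s["force"])
E
```

```text
6.7 [460.10909714 -68.67321509 126.48260591] [1.79895801e+02 5.83347066e-02 1.77730888e+02] [-0.3745756   5.91695432  6.79935143]
```

View pics/s2.png

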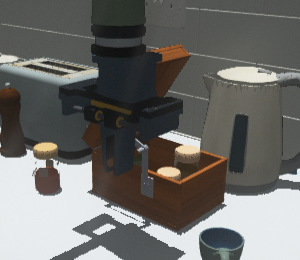

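The crop shows the short arm near vertical at (145,165) and the lid tilting down behind the gripper, so the lid is following. I'll continue along the arc.

>>> step_arm([
  [0, -0.011, 0],
  [0, -0.022, 0.001],
  [0, -0.033, 0.003],
  [0, -0.043, 0.005],
  [0, -0.054, 0.007],
  [0, -0.064, 0.01],
  [0, -0.074, 0.014],
  [0, -0.084, 0.018],
  [0, -0.094, 0.023],
  [0, -0.104, 0.028],
  [0, -0.113, 0.033],
  [0, -0.122, 0.039],
], turn=[0, 0, 0, 0, 0, 0, 0, 0, 0, 0, 0, 0])

```text
time_s: 8.2
ee_pos: [458.6, -106.0, 113.5]
ee_rot: [-180.0, 0.0, 177.8]
force: [-0.0, 5.1, 4.8]
gripper_width: 12.6
gripper_force: 20.0
```

>>> step_arm([
  [0, -0.006, 0.004],
  [0, -0.012, 0.008],
  [0, -0.017, 0.013],
  [0, -0.023, 0.018],
  [0, -0.028, 0.023],
  [0, -0.033, 0.028],
  [0, -0.038, 0.034],
  [0, -0.042, 0.039],
  [0, -0.047, 0.045],
], turn=[0, 0, 0, 0, 0, 0, 0, 0, 0])

```text
time_s: 9.32
ee_pos: [457.9, -120.0, 100.0]
ee_rot: [-180.0, -0.0, 177.8]
force: [0.3, 4.3, 4.0]
gripper_width: 12.6
gripper_force: 20.0
```

>>> step_arm([
  [0, -0.003, 0.004],
  [0, -0.006, 0.008],
  [0, -0.01, 0.013],
  [0, -0.013, 0.017],
  [0, -0.016, 0.022],
  [0, -0.018, 0.026],
  [0, -0.021, 0.031],
  [0, -0.023, 0.036],
  [0, -0.026, 0.04],
  [0, -0.028, 0.045],
  [0, -0.03, 0.05],
  [0, -0.03, 0.05],
], turn=[0, 0, 0, 0, 0, 0, 0, 0, 0, 0, 0, 0])

```text
time_s: 10.82
ee_pos: [457.6, -128.3, 86.0]
ee_rot: [179.9, 0.0, 177.7]
force: [-2.6, 7.7, 11.7]
gripper_width: 12.4
gripper_force: 20.0
```

```bash
python3 - <<'E'
from workcell import env,cams
import cv2
print(env.state()["ee_pos"],env.state()["force"])
f=cams.grab_frame("scene");cv2.imwrite("pics/s3.png",cv2.resize(f["color"][80:300,180:400],(600,600)))
E
```

```text
[ 457.58360953 -128.26658846   85.95017272] [-2.57600558  7.66423608 11.68459574]
```

View pics/s3.png

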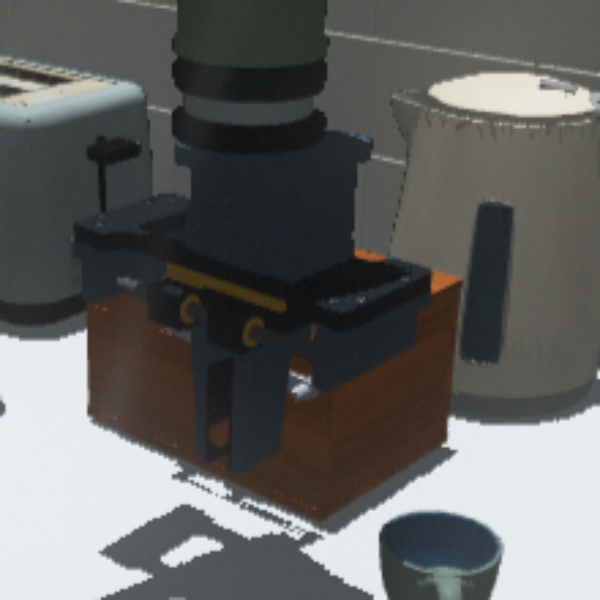

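The crop shows the lid apparently down on the rim, and the force has risen on contact. I'll release the peg, retreat upward, and verify.

>>> step_arm([
  [0, 0, 0],
  [0, 0, 0],
  [0, 0, 0],
  [0, 0, 0],
  [0, 0, 0],
  [0, 0, -0.03],
  [0, 0, -0.1],
  [0, 0, -0.2],
  [0, 0, -0.3],
  [-0.05, 0.15, -0.4],
  [-0.05, 0.35, -0.45],
  [0.0, 0.55, -0.45],
  [0.0, 0.7, -0.45],
  [0.0, 0.75, -0.45],
  [0.0, 0.75, -0.45],
], turn=[0, 0, 0, 0, 0, 0, 0, 0, 0, 0, 0, 0, 0, 0, 0], fingers=-0.1)

```text
time_s: 12.75
ee_pos: [466.4, 96.1, 220.4]
ee_rot: [-180.0, 0.0, 177.9]
force: [0.0, 0.1, 0.4]
gripper_width: 50.1
gripper_force: 0.0
```

```bash
python3 - <<'E'
from workcell import env,cams
import cv2,numpy as np
from h import *
print(env.state()["ee_pos"],env.state()["force"])
f=cams.grab_frame("scene");a=cv2.resize(f["color"][120:300,190:370],(600,600),interpolation=cv2.INTER_CUBIC)
L=[(-70,-100,90),(70,-100,90),(-70,-100,120),(70,-100,120),(-70,100,120)]
for p in L:
    u=(proj("scene",bw(B,p))-[190,120])*600/180;print(p,u.round());cv2.circle(a,tuple(int(v) for v in u),4,(0,255,0),1)
cv2.imwrite("pics/s4.png",a)
E
```

```text
[466.42266396  96.1210839  220.4124238 ] [0.0294029  0.1211525  0.35117093]
(-70, -100, 90) [364. 346.]
(70, -100, 90) [525. 260.]
(-70, -100, 120) [367. 287.]
(70, -100, 120) [531. 207.]
(-70, 100, 120) [ 67. 181.]
```

View pics/s4.png

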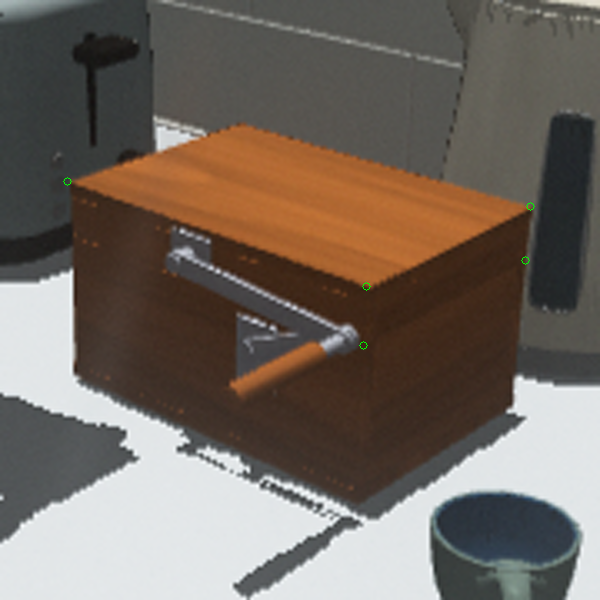

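The lid's edges match the predicted shut corners, (367,287) and (531,207). I'll make one gentle confirming press near the free edge.

```bash
python3 - <<'E'
from h import *
t=bw(B,(-30,-75,0));
for z in(220,150,131,128):print(z,rel([466.4,96.1,220.4],[180,0,177.8],[t[0],t[1],z],177.8))
E
```

```text
220 (array([-0.3672, -0.683 ,  0.0013]), -0.0)
150 (array([-0.3672, -0.683 ,  0.2347]), -0.0)
131 (array([-0.3672, -0.683 ,  0.298 ]), -0.0)
128 (array([-0.3672, -0.683 ,  0.308 ]), -0.0)
```

>>> step_arm([
  [-0.05, -0.1, 0],
  [-0.13, -0.24, 0],
  [-0.21, -0.38, 0],
  [-0.29, -0.53, 0],
  [-0.35, -0.65, 0],
  [-0.367, -0.683, 0.03],
  [-0.367, -0.683, 0.12],
  [-0.367, -0.683, 0.2],
  [-0.367, -0.683, 0.25],
  [-0.367, -0.683, 0.27],
  [-0.367, -0.683, 0.28],
  [-0.367, -0.683, 0.288],
  [-0.367, -0.683, 0.292],
  [-0.367, -0.683, 0.296],
  [-0.367, -0.683, 0.298],
  [-0.367, -0.683, 0.298],
], turn=[0, 0, 0, 0, 0, 0, 0, 0, 0, 0, 0, 0, 0, 0, 0, 0], fingers=1)

```text
time_s: 14.8
ee_pos: [568.5, -113.0, 131.3]
ee_rot: [180.0, 0.0, 177.8]
force: [-0.8, 0.9, 3.1]
gripper_width: 0.5
gripper_force: 1.9
```

>>> step_arm([
  [0, 0, 0.002],
  [0, 0, 0.004],
  [0, 0, 0.006],
  [0, 0, 0.006],
], turn=[0, 0, 0, 0])

```text
time_s: 15.3
ee_pos: [568.6, -113.1, 131.2]
ee_rot: [-180.0, 0.1, 177.8]
force: [-4.2, 1.0, 13.0]
gripper_width: 0.6
gripper_force: 6.5
```

At 13 N the lid stays at 120 mm, so it is fully shut. I'll retreat and hand in.

>>> step_arm([
  [0, 0, -0.01],
  [0, 0, -0.06],
  [0, 0, -0.16],
  [0, 0, -0.28],
  [0, 0, -0.33],
  [0, 0, -0.33],
  [0, 0, -0.33],
], turn=[0, 0, 0, 0, 0, 0, 0])

```text
time_s: 16.18
ee_pos: [567.6, -112.9, 226.5]
ee_rot: [180.0, -0.2, 177.8]
force: [0.6, -0.2, -0.2]
gripper_width: 0.8
gripper_force: 0.0
```

```bash
python3 -c "
from workcell import env
s=env.state();print(s['ee_pos'],s['force']);print(env.job_done())"
```

```text
[ 567.64582706 -112.90309784  226.4515316 ] [ 0.58532021 -0.15788547 -0.23551919]
the job is handed in; nothing more can be done
None
```

I lifted the stay past centre and lowered the lid gently until the box was fully shut; a 13 N press near the free edge didn't move it. I handed the job in at about 16 s with the arm clear, and no verdict came back.

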